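Set the iris of a watchmaker's inspection stand

TASK

Set the iris of the light stand: push its lever anticlockwise (seen from above) all the way to its end stop so that the iris is fully open, then push it back clockwise until the lever arm lies centred over the brass marker on the scale, and leave it there. Push with the outside of the fingers and never take the handle between them; do not shift or lift the stand, do not move the brass marker, and leave the watch movement on the glass, the loupe, the jar and the screwdriver alone.

Things in the scene. Friction and masses are not known exactly. Their poses are not given: they have to be found in the camera images.
- stand: Light stand, loose but heavy (4 kg): grey round drum, radius 85 mm, aluminium scale face on top (40 mm high) with black lines every 7.5 degrees. On it a black knurled iris ring (radius 59 mm, top at 53 mm) turns about the drum's axis, round a fixed glass stage (radius 34 mm, top at 56 mm). Origin: centre of the underside, z up; the middle of the scale lies to its -x, a short black plug to +x.
- stand_axis (a point): Point on the vertical turning axis of the iris ring, at the top of the glass stage (56 mm above the bench). Same axes as the stand.
- iris_lever (a joint): Angle of iris ring and lever (rad), -1.2 to 1.2, with hard stops at both ends (dark pins on the scale face). 0 = lever along the stand's -x; grows anticlockwise seen from above; 1.2 is fully open. It turns stiffly (2 to 3 N sideways at the handle) and stays where it is left.
- handle (a point): Middle of the upright black round handle at the lever's end: diameter 12 mm, 45 to 87 mm above the bench (this point at 66 mm), 115 mm from the turning axis, so outside the drum. The lever arm is a straight radial steel bar 7 mm wide, 47 to 54 mm above the bench, from ring to handle. The frame's x axis runs from the handle towards the turning axis, z is up.
- marker_tab (a point): Brass marker: tab 20 mm wide, clipped stiffly on the scale's edge, 75 to 96 mm from the turning axis, top 44.5 mm above the bench (the lever arm passes freely above it), a skirt down the drum's side. This point: on its top, mid-width, 88 mm from the axis; x axis towards the axis. The lever is set when handle, marker and axis lie in one upright plane.
- movement: Round brass watch movement, diameter 31 mm, 5.5 mm high, with a thin winding stem at its edge, lying loose on the glass stage; origin at the centre of its underside.
- loupe_mid (a point): Centre of a loose black watchmaker's loupe standing on the bench, 41 mm across, 38 mm high.
- jar_mid (a point): Centre of a loose small clear jar with a metal cap, 42 mm across, 45 mm high, on the bench.
- driver: Loose small steel screwdriver lying on the bench, 120 mm long, its length along its x axis; origin on the bench under its middle.
Things that resemble listed ones, but are neither listed nor needed, are in the scene too. There is more than one size of the movement; the job needs the smaller.

How it is judged:
By the outcome, as a careful person would: the job done as asked, in the order asked, and still so for the second after the job is handed in, with the robot touching nothing.
It also fails if it takes over 61 s, if anything falls off the work surface, if the arm or the gripper's body presses on something with over 40 N, if the wrist force passes 120 N, or if a joint passes its speed limit or range.

ROBOT

A 6-joint arm with a two-finger parallel gripper is mounted at the origin on the work surface. World frame = base frame: x ahead of the robot, y to its left, z up, the work surface at z = 0. Lengths are in m, angles in rad, forces in N, time in s.
With the tool pointing down it reaches from about 0.4 to 0.825 m from the base axis. Payload 7 kg.
Tool frame: the origin (TCP) lies at the very end of the fingers, on their centre line; the grasp point (between the pads) lies 19 mm behind it; z points along the fingers, y is the direction in which the jaws open and shut (so a half turn about z gives the same grasp; the last joint's range is limited). The gripper opens to 88 mm and grips with 3 to 60 N. Pads are 19 mm wide; open, the fingers measure 130 mm over their backs; the gripper's body (78 mm by 193 mm) begins 47 mm behind the grasp point.
Start: joints at [1.402, 0.359, 0.012, 0, -1.224, -0.288], TCP at [0.298, 0.606, 0.206] pointing down, gripper open.
Joint ranges: [-3.07, 3.07], [-1.43, 2.12], [-1.02, 1.25], [-3.03, 1.67], [-3.05, -0], [-3.03, 3.03]. Speed limits (rad/s): [2.39, 2.39, 3.01, 3.14, 3.14, 3.14].

INTERFACE

Orientations are given as [roll, pitch, yaw] about the fixed x, y, z axes, in that order (R = Rz(yaw) Ry(pitch) Rx(roll)).
In Python, from station import arm, eyes, job, outline_of gives the robot as it stands.
- The arm moves only by the tool apply_moves, never from a script. Its argument "moves" is a list of rows, each a list of 5 numbers: the opening, from -1 (shut) to 1 (fully open), then the shift along the tool's x, y, z in m, then the turn about the tool's z in rad. A call has 1 to 12 rows; each row shifts and turns the commanded pose from where the row before left it, along the tool's axes as they then stand; what a row does not reach is not made up. A row lasts 1/12 s, in which the tool goes at most 41.7 mm and 7.16 degrees, less where a joint would pass 70% of its speed; a pose out of reach is approached as far as the arm can. A call with a gripper value outside its range is refused whole. The fingers move at their own pace and stop on an object; "newtons" is the grip in N (left out, the last holds). Time passes only in rows, so rows that do not move let the fingers close. It gives the time, the measured TCP pose, the force and the opening at its end, in the units of the state.
- arm.get_state(): the state, without advancing time (a new reading comes with each control period).
- eyes.grab_frame(name): name is "scene" or "top" or "wrist"; returns a dict with "color" (420x560x3 uint8, red, green, blue), "z_map" (420x560 float32, m along the optical axis (not along the pixel's ray), 0 where there is no reading), "camera_matrix" (3x3 intrinsics, pixels), "k1" (the pictures are not rectified: a ray, as slopes to the right and down, at radius r is drawn at 1 + k1 r^2 times it, then the intrinsics apply), "extrinsics" (4x4, takes a point from camera to world coordinates). Camera axes: x right, y up, looking along -z (the intrinsics and any distortion apply to the point x, -y, -z); pixel columns grow to the right and rows downward; lengths in m; the calibration is good to about 2 mm. A picture is of the moment at which its call begins.
- job.job_done(): hands the job in, once; it reports no verdict.
Trained networks look in a picture, given as the dict that the camera call returned (one of the last four; its "shot" number tells which), for a name from the list of things; names that differ only in an ending like _2 or _b are one class to them, and where a whole thing is asked for, a point or a joint stands for the part that bears it (a point fixed in the world has none). Each returns a list of dicts, best first, with "score" (0 to 1); they miss things now and then, are a little off and sometimes report something else, mostly with a low value. They report only what shows in the picture. A call takes as long as a camera call. They do not tell look-alikes from the thing itself.
- outline_of(label, picture): "region" (420x560 bool, what is visible of it) and "extent" ([left, top, right, bottom] in pixels, round what is visible of it).
The state is a dict: "t": time; "q": joint angles; "qd": joint speeds; "joint_efforts": joint torques, N m; "eef_pos": TCP position; "ee_rot": TCP orientation; "force": force on the tool from outside, world axes, zero at the start; "moment": the same for the moment, N m; "width": finger opening in m.
Only numpy, scipy, OpenCV 4.12 (cv2) and the standard library are available. Lean on these libraries where they do the work, as an engineer would, in place of code of your own. Each camera call takes 0.05 s, during which the arm holds its last target.

## Working session

There is one attempt and no reset: what is moved stays moved. The work goes in short steps, Python scripts to look and compute and a tool call to move; the robot and the scene stay as the last step left them, time stands still between calls to the robot, and variables do not carry over. Pictures are saved under pics/ and viewed, and the job is handed in when it is done.

Besides the shell and the picture viewer there is one more tool, called after "Emit:" by a JSON object that holds its "op" and its "data". apply_moves: Moves the arm, as the interface text tells. Its arguments: {"type":"object","properties":{"moves":{"type":"array","items":{"type":"array","items":{"type":"number"}}},"newtons":{"type":"number"}},"required":["moves"]}

```bash
ls; mkdir -p pics; python3 - <<'E'
from station import arm, eyes, job, outline_of
import cv2,pickle
s=arm.get_state();print({k:s[k] for k in ('t','eef_pos','ee_rot','width','force')})
for n in ('scene','top'):
    f=eyes.grab_frame(n); pickle.dump(f,open(f'pics/{n}0.pkl','wb'))
    cv2.imwrite(f'pics/{n}0.png',cv2.cvtColor(f['color'],cv2.COLOR_RGB2BGR))
    print(n,f['camera_matrix'],f['k1'],f['extrinsics'])
E
```

```text
pics
{'t': 0.0, 'eef_pos': array([0.29753205, 0.60530979, 0.20512348]), 'ee_rot': array([ 3.13995800e+00, -1.43098336e-04, -4.56917470e-01]), 'width': 0.08761320941808605, 'force': array([ 1.28602074,  0.29809617, -0.01216581])}
scene [[503.77951191   0.         285.7428442 ]
 [  0.         503.77951191 206.87557347]
 [  0.           0.           1.        ]] 0.0602210241905237 [[-0.2906195  -0.63385901  0.71677267  1.34665884]
 [ 0.95674232 -0.18186932  0.2270852   0.27273099]
 [-0.01358104  0.75176213  0.65929451  0.72278851]
 [ 0.          0.          0.          1.        ]]
top [[403.4173024    0.         277.21278677]
 [  0.         403.4173024  212.52771169]
 [  0.           0.           1.        ]] 0.014340919726522516 [[ 0.00258402  0.99561193 -0.09354254  0.54879941]
 [-0.99997403  0.00194328 -0.00694015  0.01778406]
 [-0.00672792  0.09355805  0.99559109  0.81618045]
 [ 0.          0.          0.          1.        ]]
```

View pics/scene0.png

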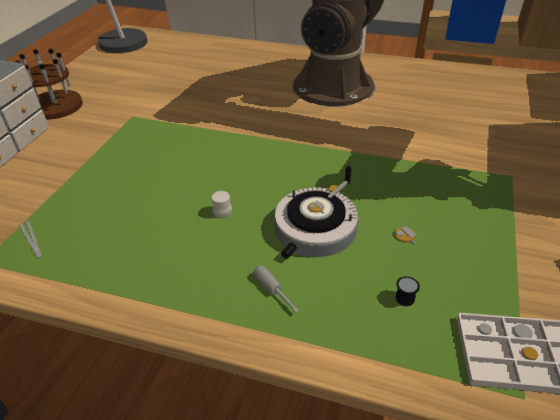

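View pics/top0.png

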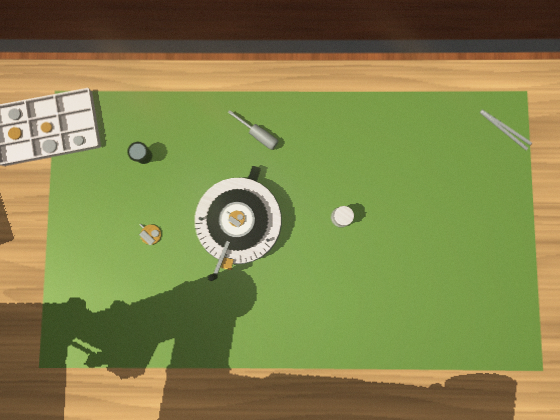

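The top view shows the stand at about (237,219), the handle at (213,277), the marker at (228,264), the movement on the glass at (237,218) and a look-alike at (150,233). The jar is at (344,216), the loupe at (138,152) and the screwdriver at (255,130). Next I'll measure them.

```bash
cat > h.py <<'E'
import numpy as np,cv2,pickle
def ray(f,uv):
    K=f['camera_matrix'];k1=f['k1']
    uv=np.atleast_2d(np.array(uv,float))
    s=cv2.undistortPoints(uv[:,None,:],K,np.array([k1,0,0,0,0.]))[:,0]
    d=np.c_[s[:,0],-s[:,1],-np.ones(len(s))]
    E=f['extrinsics'];return E[:3,3],d@E[:3,:3].T
def at_z(f,uv,z):
    o,d=ray(f,uv);return o+d*((z-o[2])/d[:,2])[:,None]
def depthpts(f,mask):
    v,u=np.nonzero(mask&(f['z_map']>0));o,d=ray(f,np.c_[u,v]);return o+d*f['z_map'][v,u][:,None],u,v
def proj(f,p):
    E=f['extrinsics'];c=(np.atleast_2d(p)-E[:3,3])@E[:3,:3]
    r=c*[1,-1,-1];return cv2.projectPoints(r,np.zeros(3),np.zeros(3),f['camera_matrix'],np.array([f['k1'],0,0,0,0.]))[0][:,0]
E
python3 - <<'E'
from h import *
from station import eyes,outline_of
for n in ('top','scene'):
    f=eyes.grab_frame(n)
    for l in ('stand','iris_lever','handle','marker_tab','movement','loupe_mid','jar_mid','driver'):
        for r in outline_of(l,f)[:3]:
            P,u,v=depthpts(f,r['region'])
            if len(P): print(n,l,round(r['score'],2),r['extent'],len(P),np.median(P,0).round(3),P.min(0).round(3),P.max(0).round(3))
    im=cv2.cvtColor(f['color'],cv2.COLOR_RGB2BGR)
    c=im[160:300,160:320] if n=='top' else im[150:270,250:410]
    cv2.imwrite(f'pics/{n}_c.png',cv2.resize(c,None,fx=4.2,fy=4.2,interpolation=cv2.INTER_CUBIC))
    # top points
    if n=='top':
        P,u,v=depthpts(f,np.ones(f['z_map'].shape,bool))
        c0=at_z(f,[[237,220]],.04)[0]
        near=np.hypot(*(P[:,:2]-c0[:2]).T)<.14
        for lo,hi in((.036,.0435),(.049,.0545),(.0545,.064),(.07,.1)):
            m=near&(P[:,2]>lo)&(P[:,2]<hi)
            Q=P[m]
            if len(Q)==0: continue
            (a,b),rr=cv2.minEnclosingCircle(Q[:,:2].astype(np.float32));print(lo,hi,m.sum(),a,b,rr,Q.mean(0))
E
```

```text
top stand 0.86 [197.2, 167.6, 282.3, 279.9] 6016 [0.604 0.098 0.045] [ 0.49   0.016 -0.002] [0.714 0.189 0.09 ]
top iris_lever 0.76 [204.4, 190.9, 270.1, 281.9] 2076 [0.599 0.105 0.053] [0.496 0.041 0.001] [0.666 0.16  0.09 ]
top handle 0.9 [206.7, 188.6, 267.5, 281.4] 2206 [0.601 0.106 0.053] [0.496 0.041 0.   ] [0.668 0.161 0.09 ]
top marker_tab 0.49 [222.4, 256.4, 235.0, 270.3] 122 [0.525 0.118 0.045] [ 0.511  0.109 -0.   ] [0.536 0.136 0.052]
top movement 0.59 [140.0, 226.7, 162.2, 245.1] 337 [0.581 0.278 0.007] [0.561 0.258 0.   ] [0.599 0.299 0.011]
top movement 0.52 [228.5, 211.3, 245.9, 227.9] 192 [0.609 0.1   0.061] [0.594 0.087 0.056] [0.623 0.114 0.065]
top loupe_mid 0.83 [128.5, 141.3, 154.3, 164.9] 398 [0.74  0.296 0.038] [ 0.722  0.28  -0.002] [0.761 0.319 0.043]
top jar_mid 0.67 [327.8, 204.8, 354.5, 227.8] 371 [ 0.615 -0.101  0.045] [ 0.597 -0.122  0.011] [ 0.635 -0.084  0.048]
top driver 0.92 [229.3, 110.5, 280.1, 149.2] 447 [0.781 0.056 0.023] [ 0.753  0.022 -0.001] [0.832 0.122 0.03 ]
0.036 0.0435 2698 0.6020568013191223 0.10163822770118713 0.0895412415266037 [0.60
[... 1046 characters left out ...]
66]
scene movement 0.66 [392.9, 223.9, 415.7, 242.1] 284 [0.582 0.281 0.007] [ 0.555  0.259 -0.001] [0.601 0.301 0.012]
scene loupe_mid 0.9 [397.3, 276.3, 417.6, 307.9] 536 [0.749 0.3   0.038] [0.691 0.282 0.001] [0.762 0.32  0.042]
scene loupe_mid 0.63 [252.8, 266.0, 295.9, 312.9] 539 [0.789 0.061 0.022] [ 0.752  0.024 -0.   ] [0.833 0.125 0.03 ]
scene jar_mid 0.72 [210.7, 188.3, 232.9, 217.9] 443 [ 0.627 -0.098  0.036] [ 0.547 -0.145  0.   ] [ 0.637 -0.082  0.049]
scene jar_mid 0.38 [274.4, 167.3, 357.5, 255.4] 4831 [0.638 0.111 0.042] [ 0.418  0.003 -0.001] [0.718 0.186 0.09 ]
scene driver 0.92 [254.3, 263.0, 301.8, 310.5] 597 [0.789 0.062 0.02 ] [ 0.736  0.017 -0.001] [0.834 0.126 0.03 ]
```

View pics/top_c.png

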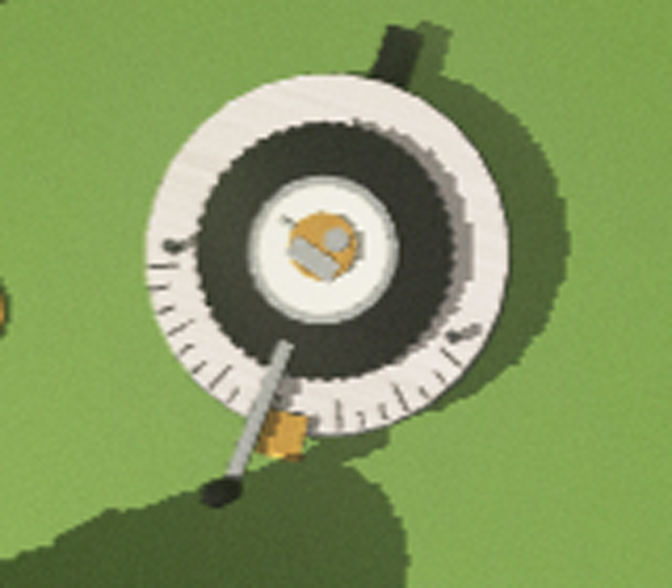

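View pics/scene_c.png

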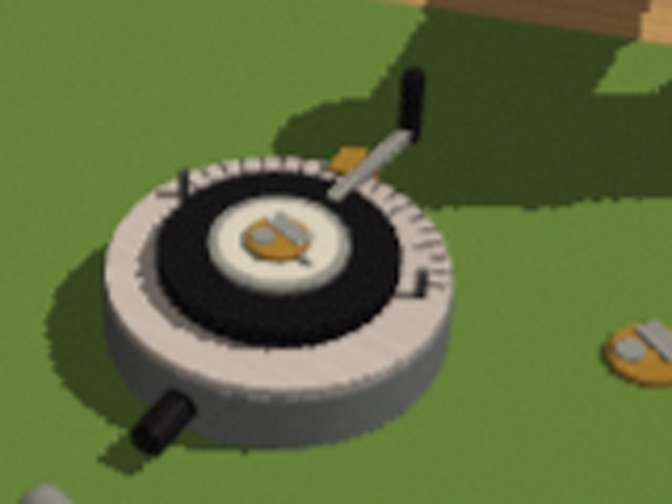

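```bash
cat > meas.py <<'E'
from h import *
from scipy.optimize import least_squares
def fitc(P):
    r=least_squares(lambda p:np.hypot(P[:,0]-p[0],P[:,1]-p[1])-p[2],[.605,.1,.06],loss='soft_l1',f_scale=.001).x
    return r
def measure(f,axis0=(.606,.099),verbose=True):
    im=f['color'].astype(float);br=im.mean(2);hsv=cv2.cvtColor(f['color'],cv2.COLOR_RGB2HSV)
    out={}
    # radial edge of ring outer (dark->light) at z=.053, glass at .056
    for name,z,rn in(('ring',.053,(.05,.07)),('drum',.040,(.075,.095)),('glass',.056,(.026,.042))):
        pts=[]
        for a in np.linspace(0,2*np.pi,180,endpoint=False):
            rs=np.arange(rn[0],rn[1],.0004)
            p=np.c_[axis0[0]+rs*np.cos(a),axis0[1]+rs*np.sin(a),np.full(len(rs),z)]
            uv=proj(f,p).astype(np.float32)
            g=cv2.GaussianBlur(br.astype(np.float32),(0,0),.7) if name!='drum' else cv2.GaussianBlur(im[...,2].astype(np.float32),(0,0),.7)
            s=cv2.remap(g,uv[:,:1],uv[:,1:],cv2.INTER_LINEAR)[:,0]
            d=np.gradient(s)*(1 if name=='ring' else -1)
            i=d.argmax()
            if d[i]>.8: pts.append(p[i,:2])
        out[name]=fitc(np.array(pts))
    P,u,v=depthpts(f,np.ones(f['z_map'].shape,bool))
    rr=np.hypot(P[:,0]-axis0[0],P[:,1]-axis0[1])
    H=(rr>.1)&(rr<.13)&(P[:,2]>.08)&(P[:,2]<.095)
    out['handle']=P[H].mean(0) if H.any() else None
    h,s,vv=[hsv[...,i][v,u] for i in range(3)]
    M=(rr>.074)&(rr<.1)&(h>8)&(h<26)&(s>120)&(P[:,2]>.03)&(P[:,2]<.047)
    out['mk']=P[M].mean(0) if M.any() else None; out['nM']=M.sum()
    L=(rr>.062)&(rr<.105)&(P[:,2]>.049)&(P[:,2]<.056)
    out['Lpts']=P[L]; out['Mpts']=P[M]
    return out
E
python3 - <<'E'
from meas import *
from station import eyes
f=eyes.grab_frame('top');o=measure(f)
for k in('ring','drum','glass','handle','mk','nM'):print(k,o[k])
ax=o['ring'][:2]
def ang(p,ax):d=ax-np.asarray(p)[:2];return np.degrees(np.arctan2(d[1],d[0])),np.hypot(*d)
print('handle',ang(o['handle'],ax),'mk',ang(o['mk'],ax),'lever',ang(o['Lpts'].mean(0),ax))
print(at_z(f,[[160+403/4.2,160+50/4.2]],.02), [ang(at_z(f,[[160+x/4.2,160+y/4.2]],.047)[0],ax) for x,y in((460,337),(172,247))])
for q in o['Mpts']:print(np.round(q,3),np.round(ang(q,ax),3))
E
```

```text
ring [0.60835709 0.09631292 0.0606756 ]
drum [0.60775244 0.10018658 0.08311603]
glass [0.60784443 0.1002064  0.03348077]
handle [0.50104064 0.14079844 0.08646561]
mk [0.52420232 0.11864574 0.04459049]
nM 101
handle (np.float64(-22.515309338289512), np.float64(0.11617134914320029)) mk (np.float64(-14.86246183834603), np.float64(0.0870676732425926)) lever (np.float64(-23.56989411970692), np.float64(0.07700112360842871))
[[0.70519229 0.06610117 0.02      ]] [(np.float64(55.52958051483454), np.float64(0.07116770347010644)), (np.float64(-90.27749800700161), np.float64(0.07275009471040347))]
[0.534 0.124 0.047] [-20.404   0.079]
[0.534 0.122 0.044] [-19.346   0.079]
[0.534 0.12  0.045] [-17.957   0.078]
[0.534 0.119 0.043] [-16.727   0.077]
[0.532 0.124 0.045] [-20.038   0.081]
[0.532 0.122 0.043] [-18.933   0.08 ]
[0.532 0.121 0.043] [-17.648   0.08 ]
[0.532 0.118 0.046] [-16.072   0.079]
[0.532 0.116 0.045] [-14.844   0.079]
[0.532 0.115 0.044] [-13.607   0.078]
[0.532 0.113 0.045] [-12.104   0.078]
[0.532 0.111 0.045] [-10.732   0.077]
[0.532 0.109 0.043] [-9.51   0.077]
[0.53  0.126 0.
[... 2606 characters left out ...]
4] [-19.029   0.096]
[0.517 0.126 0.044] [-17.994   0.096]
[0.517 0.124 0.043] [-16.918   0.095]
[0.517 0.122 0.045] [-15.678   0.095]
[0.517 0.12  0.046] [-14.542   0.094]
[0.517 0.118 0.047] [-13.366   0.094]
[0.517 0.116 0.045] [-12.35    0.093]
[0.517 0.115 0.043] [-11.354   0.093]
[0.517 0.113 0.044] [-10.143   0.093]
[0.515 0.124 0.045] [-16.482   0.097]
[0.515 0.122 0.045] [-15.421   0.096]
[0.515 0.12  0.044] [-14.341   0.096]
[0.515 0.118 0.044] [-13.247   0.096]
[0.515 0.116 0.046] [-12.016   0.095]
[0.515 0.115 0.043] [-11.105   0.095]
[0.515 0.112 0.045] [-9.823  0.094]
[0.513 0.116 0.044] [-11.909   0.097]
[0.514 0.114 0.046] [-10.678   0.096]
[0.514 0.112 0.046] [-9.528  0.096]
```

The axis from the drum and glass fits is (0.608, 0.100), and the two agree. The handle is at yaw −20.8° with r = 114 mm, which matches the given 115 mm. The plug lies at yaw −19°, so the lever starts near joint 0 and the open stop is near yaw +50°. I'll close the fingers and go to the lever's clockwise side.

Emit:
{"op": "apply_moves", "data": {"moves": [[-1,0,0,0,-0.094],[-1,0.0295,0.0258,0,0],[-1,0.0295,0.0258,0,0],[-1,0.0295,0.0258,0,0],[-1,0.0295,0.0258,0,0],[-1,0.0295,0.0258,0,0],[-1,0.0295,0.0258,0,0],[-1,0.0295,0.0258,0,0],[-1,0.0295,0.0258,0,0],[-1,0.0295,0.0258,0,0],[-1,0.0295,0.0258,0,0],[-1,0.0295,0.0258,0,0]]}}

```text
t: 2.05
eef_pos: [0.501, 0.2235, 0.2065]
ee_rot: [-3.141, -0.0, -0.362]
force: [-0.1, 0.9, 0.1]
width: 0.0135
```

```bash
cat > st.py <<'E'
import numpy as np
from station import arm
AX=np.array([.6078,.1002])
def show(psi,off,z=.057,r=.115):
    """remaining tool-frame move to stand at tangential offset off (m, + = anticlockwise of handle) for handle yaw psi deg"""
    s=arm.get_state();p=s['eef_pos'];y=s['ee_rot'][2];ps=np.radians(psi)
    T=np.array([np.sin(ps),-np.cos(ps)]);H=AX-r*np.array([np.cos(ps),np.sin(ps)]);g=H+T*off
    d=g-p[:2];X=np.array([np.cos(y),np.sin(y)]);Y=np.array([np.sin(y),-np.cos(y)])
    print('t',round(s['t'],2),'pos',p.round(4),'rot',s['ee_rot'].round(4),'w',round(s['width'],4),'F',s['force'].round(2),'M',s['moment'].round(2))
    print('tool dx %.4f dy %.4f dz %.4f turn %.4f'%(d@X,d@Y,p[2]-z,-(ps-y)),'goal',g.round(4))
E
python3 -c "
from st import *;show(-20.8,-.052)"
```

```text
t 2.05 pos [0.501  0.2235 0.2065] rot [-3.1408e+00 -4.0000e-04 -3.6240e-01] w 0.0135 F [-0.14  0.88  0.14] M [ 0.07 -0.09  0.04]
tool dx 0.0286 dy 0.0254 dz 0.1495 turn 0.0006 goal [0.5188 0.1896]
```

Emit:
{"op": "apply_moves", "data": {"moves": [[-1,0.0286,0.0254,0,0],[-1,0,0,0.035,0],[-1,0,0,0.035,0],[-1,0,0,0.03,0],[-1,0,0,0.02,0],[-1,0,0,0.02,0],[-1,0,0,0,0],[-1,0,0,0,0]]}}

```text
t: 2.72
eef_pos: [0.5178, 0.1909, 0.0656]
ee_rot: [3.14, 0.001, -0.363]
force: [0.7, -0.3, 0.7]
width: 0.0006
```

```bash
python3 - <<'E'
from st import *;show(-20.8,-.052)
from station import eyes
import cv2
for n in('scene','wrist'):
    f=eyes.grab_frame(n);im=cv2.cvtColor(f['color'],cv2.COLOR_RGB2BGR)
    c=im if n=='wrist' else cv2.resize(im[90:270,230:430],None,fx=3,fy=3,interpolation=cv2.INTER_CUBIC)
    cv2.imwrite(f'pics/{n}1.png',c)
E
```

```text
t 2.72 pos [0.5178 0.1909 0.0656] rot [ 3.1396e+00  9.0000e-04 -3.6270e-01] w 0.0006 F [ 0.71 -0.32  0.69] M [0.01 0.01 0.04]
tool dx 0.0014 dy 0.0009 dz 0.0086 turn 0.0003 goal [0.5188 0.1896]
```

View pics/scene1.png

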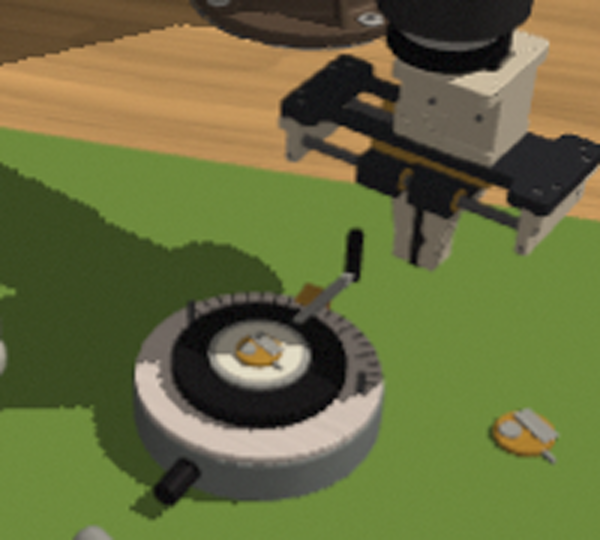

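View pics/wrist1.png

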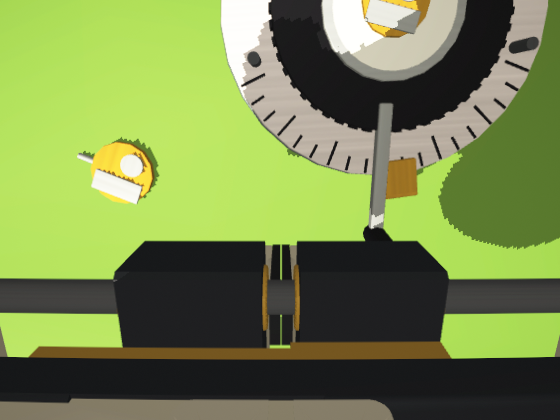

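The fingers are clear of everything, with their outer face toward the handle. The wrist view shows the handle at (377,235) and the marker at (402,178). Next I'll descend the last few mm and approach the handle.

Emit:
{"op": "apply_moves", "data": {"moves": [[-1,0.0014,0.0009,0.0086,0],[-1,0,0.01,0,0],[-1,0,0.01,0,0],[-1,0,0.003,0,0],[-1,0,0,0,0],[-1,0,0,0,0]]}}

```text
t: 3.32
eef_pos: [0.5112, 0.1683, 0.058]
ee_rot: [-3.141, -0.001, -0.363]
force: [-0.3, 0.8, 0.9]
width: 0.0005
```

```bash
python3 -c "
from st import *;show(-20.8,-.029)"
```

```text
t 3.32 pos [0.5112 0.1683 0.058 ] rot [-3.1408e+00 -6.0000e-04 -3.6330e-01] w 0.0005 F [-0.29  0.81  0.94] M [ 0.05 -0.02  0.02]
tool dx -0.0005 dy 0.0004 dz 0.0010 turn -0.0003 goal [0.5106 0.1681]
```

Emit:
{"op": "apply_moves", "data": {"moves": [[-1,0,0.004,0,0],[-1,0,0.004,0,0],[-1,-0.001,0.0046,0,-0.04],[-1,-0.001,0.0046,0,-0.04],[-1,-0.001,0.0046,0,-0.04],[-1,-0.001,0.0046,0,-0.04],[-1,-0.001,0.0046,0,-0.04],[-1,-0.001,0.0046,0,-0.04],[-1,-0.001,0.0046,0,-0.04],[-1,-0.001,0.0046,0,-0.04]]}}

```text
t: 4.15
eef_pos: [0.4934, 0.1279, 0.058]
ee_rot: [-3.14, -0.002, -0.04]
force: [2.0, 1.9, -0.7]
width: 0.0002
```

```bash
python3 - <<'E'
from st import *;show(-2.5,-.021)
from meas import *
from station import eyes
f=eyes.grab_frame('top');cv2.imwrite('pics/top2.png',cv2.cvtColor(cv2.resize(f['color'][150:300,150:330],None,fx=4,fy=4),cv2.COLOR_RGB2BGR))
f=eyes.grab_frame('wrist');cv2.imwrite('pics/wrist2.png',cv2.cvtColor(f['color'],cv2.COLOR_RGB2BGR))
E
```

```text
t 4.15 pos [0.4934 0.1279 0.058 ] rot [-3.1398e+00 -2.4000e-03 -4.0100e-02] w 0.0002 F [ 1.96  1.92 -0.69] M [ 0.94 -0.88  0.07]
tool dx 0.0005 dy 0.0016 dz 0.0010 turn 0.0035 goal [0.4938 0.1262]
```

View pics/wrist2.png

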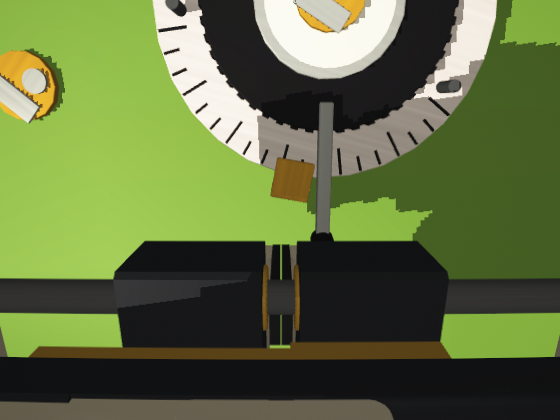

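It's pushing well: the lever has passed the marker at (293,180) and the force is about 2.7 N. Continuing along the arc.

Emit:
{"op": "apply_moves", "data": {"moves": [[-1,-0.0008,0.0046,0,-0.04],[-1,-0.0008,0.0046,0,-0.04],[-1,-0.0008,0.0046,0,-0.04],[-1,-0.0008,0.0046,0,-0.04],[-1,-0.0008,0.0046,0,-0.04],[-1,-0.0008,0.0046,0,-0.04],[-1,-0.0008,0.0046,0,-0.04],[-1,-0.0008,0.0046,0,-0.04],[-1,-0.0008,0.0046,0,-0.04],[-1,-0.0008,0.0046,0,-0.04],[-1,-0.0008,0.0046,0,-0.04],[-1,-0.0008,0.0046,0,-0.04]]}}

```text
t: 5.25
eef_pos: [0.4932, 0.0722, 0.0578]
ee_rot: [-3.141, -0.002, 0.438]
force: [-0.6, 3.1, 0.5]
width: 0.0002
```

```bash
python3 - <<'E'
from st import *;show(25,-.021)
from meas import *
from station import eyes
f=eyes.grab_frame('wrist');cv2.imwrite('pics/wrist3.png',cv2.cvtColor(f['color'],cv2.COLOR_RGB2BGR))
E
```

```text
t 5.25 pos [0.4932 0.0722 0.0578] rot [-3.1413e+00 -1.5000e-03  4.3790e-01] w 0.0002 F [-0.65  3.1   0.51] M [ 1.13 -0.3   0.08]
tool dx 0.0007 dy 0.0020 dz 0.0008 turn 0.0016 goal [0.4947 0.0706]
```

View pics/wrist3.png

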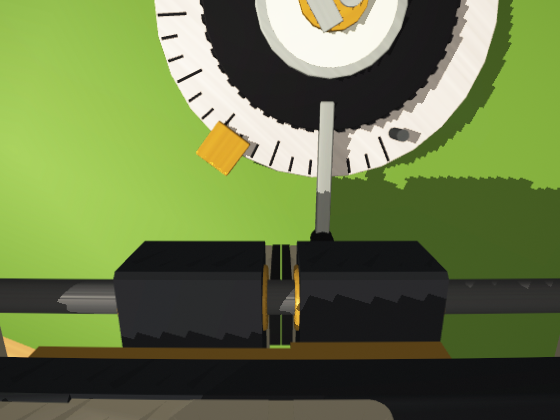

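Emit:
{"op": "apply_moves", "data": {"moves": [[-1,-0.0008,0.0046,0,-0.04],[-1,-0.0008,0.0046,0,-0.04],[-1,-0.0008,0.0046,0,-0.04],[-1,-0.0008,0.0046,0,-0.04],[-1,-0.0008,0.0046,0,-0.04],[-1,-0.0008,0.0046,0,-0.04],[-1,-0.0008,0.0046,0,-0.04],[-1,-0.0004,0.0023,0,-0.02],[-1,0,0,0,0]]}}

```text
t: 6.05
eef_pos: [0.5059, 0.0393, 0.0574]
ee_rot: [-3.141, 0.0, 0.736]
force: [-0.1, 2.0, -0.2]
width: 0.0002
```

```bash
python3 - <<'E'
from st import *;show(42.3,-.021)
from meas import *
from station import eyes
f=eyes.grab_frame('wrist');cv2.imwrite('pics/wrist4.png',cv2.cvtColor(f['color'],cv2.COLOR_RGB2BGR))
E
```

```text
t 6.05 pos [0.5059 0.0393 0.0574] rot [-3.1414e+00  4.0000e-04  7.3610e-01] w 0.0002 F [-0.11  1.99 -0.21] M [ 0.07 -0.02 -0.01]
tool dx 0.0013 dy 0.0025 dz 0.0004 turn -0.0022 goal [0.5086 0.0383]
```

View pics/wrist4.png

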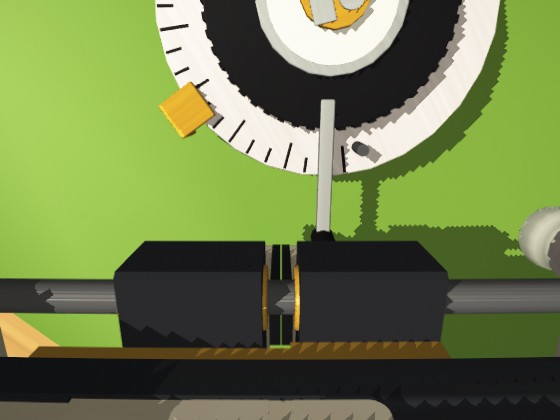

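Emit:
{"op": "apply_moves", "data": {"moves": [[-1,0,0.0023,0,-0.02],[-1,0,0.0023,0,-0.02],[-1,-0.0002,0.0023,0,-0.02],[-1,-0.0002,0.0012,0,-0.01],[-1,0,0,0,0]]}}

```text
t: 6.52
eef_pos: [0.5108, 0.0328, 0.0571]
ee_rot: [-3.141, 0.001, 0.807]
force: [-1.9, 0.2, -0.4]
width: 0.0007
```

Emit:
{"op": "apply_moves", "data": {"moves": [[-1,-0.0002,0.0012,0,-0.01],[-1,0,0,0,0],[-1,0,0,0,0]]}}

```text
t: 6.77
eef_pos: [0.5119, 0.0322, 0.0574]
ee_rot: [-3.141, 0.0, 0.817]
force: [-3.0, -0.6, -0.3]
width: 0.0003
```

Emit:
{"op": "apply_moves", "data": {"moves": [[-1,-0.0002,0.0012,0,-0.01],[-1,0,0,0,0],[-1,0,0,0,0]]}}

```text
t: 7.02
eef_pos: [0.5128, 0.0313, 0.0575]
ee_rot: [3.142, -0.0, 0.827]
force: [-2.9, 0.8, -0.6]
width: 0.0008
```

```bash
python3 - <<'E'
from st import *;show(47.3,-.021)
from meas import *
from station import eyes
f=eyes.grab_frame('wrist');cv2.imwrite('pics/wrist5.png',cv2.cvtColor(f['color'],cv2.COLOR_RGB2BGR))
E
```

```text
t 7.02 pos [0.5128 0.0313 0.0575] rot [ 3.1416 -0.      0.8272] w 0.0008 F [-2.92  0.79 -0.64] M [-0.    0.79 -0.04]
tool dx 0.0001 dy 0.0021 dz 0.0005 turn 0.0017 goal [0.5144 0.0299]
```

View pics/wrist5.png

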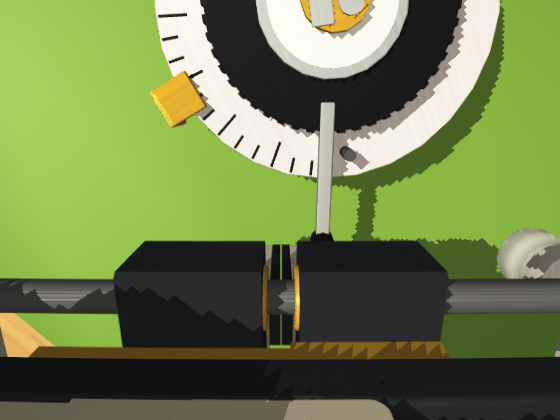

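The gap between lever and pin is about 9 px, or roughly 5 mm. I'll creep up in 0.01 rad steps and watch the force.

Emit:
{"op": "apply_moves", "data": {"moves": [[-1,-0.0002,0.0012,0,-0.01],[-1,0,0,0,0],[-1,-0.0002,0.0012,0,-0.01],[-1,0,0,0,0],[-1,-0.0002,0.0012,0,-0.01],[-1,0,0,0,0],[-1,0,0,0,0]]}}

```text
t: 7.65
eef_pos: [0.5152, 0.0284, 0.0575]
ee_rot: [3.141, -0.0, 0.857]
force: [-2.1, 0.3, -0.5]
width: 0.0007
```

Emit:
{"op": "apply_moves", "data": {"moves": [[-1,-0.0002,0.0012,0,-0.01],[-1,0,0,0,0],[-1,0,0,0,0]]}}

```text
t: 7.9
eef_pos: [0.5159, 0.0275, 0.0575]
ee_rot: [3.141, -0.0, 0.867]
force: [-2.9, 0.3, 0.6]
width: 0.0006
```

Emit:
{"op": "apply_moves", "data": {"moves": [[-1,-0.0001,0.0008,0,-0.007],[-1,0,0,0,0],[-1,0,0,0,0]]}}

```text
t: 8.15
eef_pos: [0.5164, 0.0269, 0.0575]
ee_rot: [3.142, -0.0, 0.874]
force: [-1.8, -0.2, -1.1]
width: 0.0005
```

```bash
python3 - <<'E'
from st import *;show(50,-.021)
from meas import *
from station import eyes
f=eyes.grab_frame('wrist');cv2.imwrite('pics/wrist6.png',cv2.cvtColor(cv2.resize(f['color'][80:260,200:480],None,fx=2.8,fy=2.8),cv2.COLOR_RGB2BGR))
E
```

```text
t 8.15 pos [0.5164 0.0269 0.0575] rot [ 3.1415 -0.      0.8743] w 0.0005 F [-1.81 -0.22 -1.07] M [-0.03  0.84 -0.04]
tool dx -0.0001 dy 0.0019 dz 0.0005 turn 0.0016 goal [0.5178 0.0256]
```

View pics/wrist6.png

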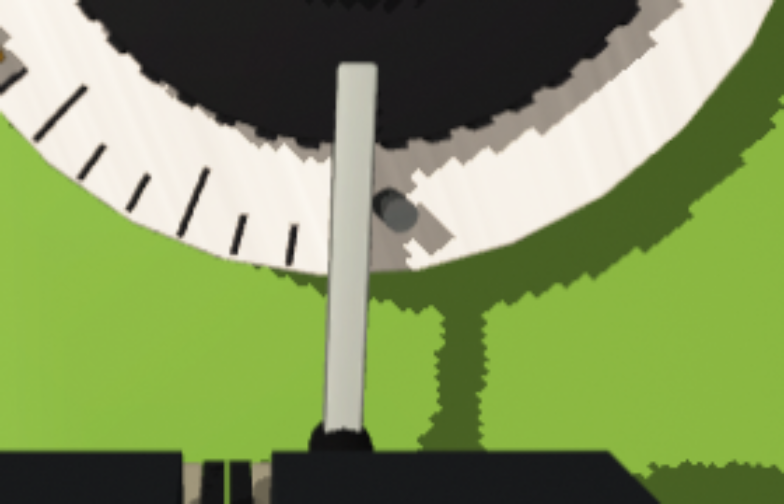

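Emit:
{"op": "apply_moves", "data": {"moves": [[-1,-0.0001,0.0012,0,-0.01],[-1,0,0,0,0],[-1,0,0,0,0]]}}

```text
t: 8.45
eef_pos: [0.5172, 0.026, 0.0575]
ee_rot: [3.142, 0.0, 0.884]
force: [-1.8, -0.3, -0.5]
width: 0.0004
```

Emit:
{"op": "apply_moves", "data": {"moves": [[-1,-0.0001,0.0008,0,-0.007],[-1,0,0,0,0],[-1,0,0,0,0]]}}

```text
t: 8.7
eef_pos: [0.5178, 0.0254, 0.0575]
ee_rot: [3.142, 0.0, 0.891]
force: [-2.9, 0.6, -0.2]
width: 0.0004
```

Emit:
{"op": "apply_moves", "data": {"moves": [[-1,0,0.0006,0,-0.005],[-1,0,0,0,0],[-1,0,0,0,0]]}}

```text
t: 8.95
eef_pos: [0.5183, 0.0251, 0.0575]
ee_rot: [3.142, -0.0, 0.896]
force: [-2.2, 0.7, -0.0]
width: 0.0001
```

Emit:
{"op": "apply_moves", "data": {"moves": [[-1,0,0.0006,0,-0.005],[-1,0,0,0,0],[-1,0,0,0,0]]}}

```text
t: 9.2
eef_pos: [0.5187, 0.0247, 0.0575]
ee_rot: [3.142, -0.0, 0.901]
force: [-2.4, 0.3, 0.2]
width: 0.0006
```

```bash
python3 - <<'E'
from st import *;show(51.5,-.021)
from meas import *
from station import eyes
f=eyes.grab_frame('wrist');cv2.imwrite('pics/wrist7.png',cv2.cvtColor(cv2.resize(f['color'][80:260,200:480],None,fx=2.8,fy=2.8),cv2.COLOR_RGB2BGR))
E
```

```text
t 9.2 pos [0.5187 0.0247 0.0575] rot [ 3.1416 -0.      0.9012] w 0.0006 F [-2.38  0.33  0.18] M [-0.15  0.98 -0.01]
tool dx -0.0005 dy 0.0017 dz 0.0005 turn 0.0024 goal [0.5198 0.0233]
```

View pics/wrist7.png

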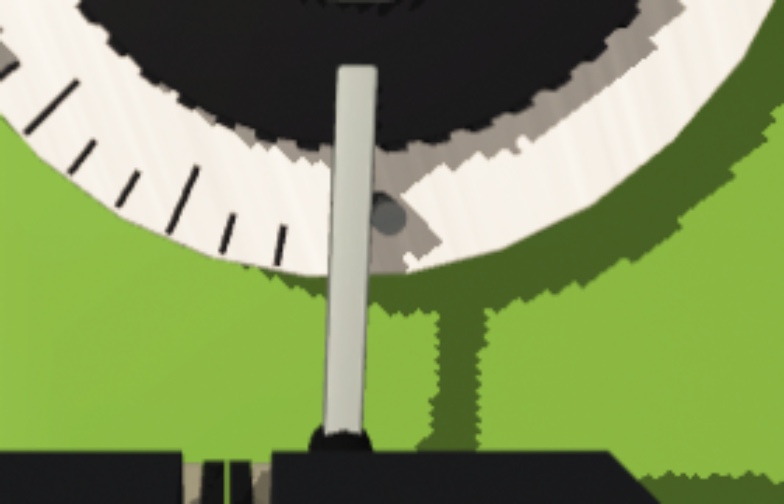

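Very close now. I'll keep going in small steps until the force rises.

Emit:
{"op": "apply_moves", "data": {"moves": [[-1,0,0.0006,0,-0.005],[-1,0,0,0,0],[-1,0,0,0,0]]}}

```text
t: 9.5
eef_pos: [0.5189, 0.0244, 0.0574]
ee_rot: [-3.141, 0.0, 0.906]
force: [-3.8, 1.5, 1.3]
width: 0.0004
```

Emit:
{"op": "apply_moves", "data": {"moves": [[-1,0,0.0006,0,-0.005],[-1,0,0,0,0],[-1,0,0,0,0]]}}

```text
t: 9.75
eef_pos: [0.5189, 0.0242, 0.0573]
ee_rot: [-3.141, 0.0, 0.911]
force: [-6.4, 3.2, 1.1]
width: 0.0005
```

Emit:
{"op": "apply_moves", "data": {"moves": [[-1,0,0.0006,0,-0.005],[-1,0,0,0,0],[-1,0,0,0,0]]}}

```text
t: 10.0
eef_pos: [0.519, 0.024, 0.0573]
ee_rot: [-3.14, 0.001, 0.916]
force: [-9.0, 5.8, 3.0]
width: 0.0004
```

```bash
python3 - <<'E'
from st import *;show(52.5,-.021)
from meas import *
from station import eyes
f=eyes.grab_frame('wrist');cv2.imwrite('pics/wrist8.png',cv2.cvtColor(cv2.resize(f['color'][80:260,200:480],None,fx=2.8,fy=2.8),cv2.COLOR_RGB2BGR))
E
```

```text
t 10.0 pos [0.519  0.024  0.0573] rot [-3.140e+00  7.000e-04  9.159e-01] w 0.0004 F [-8.97  5.83  2.98] M [1.76 2.96 0.04]
tool dx -0.0005 dy 0.0030 dz 0.0003 turn -0.0004 goal [0.5211 0.0217]
```

View pics/wrist8.png

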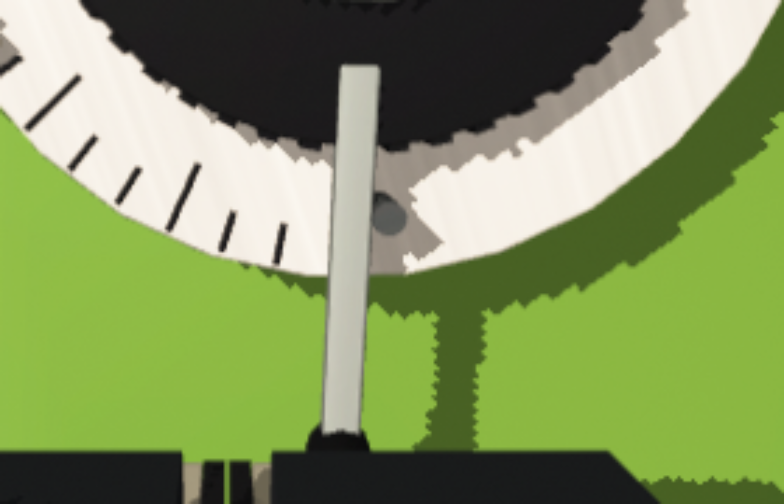

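End stop reached: the force rose from 2.5 to 10.7 N while the TCP stopped moving, and the scale position didn't change. I'll back off, lift and measure.

Emit:
{"op": "apply_moves", "data": {"moves": [[-1,0,-0.01,0,0],[-1,0,-0.02,0,0],[-1,0,-0.02,0,0],[-1,0,0,-0.03,0],[-1,0,0,-0.035,0],[-1,-0.02,0,-0.035,0],[-1,-0.03,0,0,0],[-1,0,0,0,0],[-1,0,0,0,0]]}}

```text
t: 10.8
eef_pos: [0.4506, 0.0143, 0.159]
ee_rot: [3.139, -0.004, 0.916]
force: [0.7, 0.2, -0.0]
width: 0.0004
```

```bash
python3 - <<'E'
from st import *;show(50,.05)
from meas import *
from station import eyes,outline_of
f=eyes.grab_frame('top');cv2.imwrite('pics/top9.png',cv2.cvtColor(cv2.resize(f['color'][150:300,150:330],None,fx=4,fy=4),cv2.COLOR_RGB2BGR))
pickle.dump(f,open('pics/top9.pkl','wb'))
o=measure(f)
for k in('drum','glass','handle','mk','nM'):print(k,o[k])
f=eyes.grab_frame('wrist');cv2.imwrite('pics/wrist9.png',cv2.cvtColor(f['color'],cv2.COLOR_RGB2BGR))
pickle.dump(f,open('pics/wrist9.pkl','wb'))
E
```

```text
t 10.8 pos [0.4506 0.0143 0.159 ] rot [ 3.139  -0.004   0.9156] w 0.0004 F [ 0.69  0.18 -0.02] M [-0.08 -0.12 -0.02]
tool dx 0.0469 dy 0.1174 dz 0.1020 turn 0.0430 goal [ 0.5722 -0.02  ]
drum [0.60780301 0.10015894 0.08313437]
glass [0.60784667 0.10022149 0.03349039]
handle [0.53601646 0.01008881 0.0871942 ]
mk [0.52420916 0.11829582 0.04465427]
nM 105
```

View pics/top9.png

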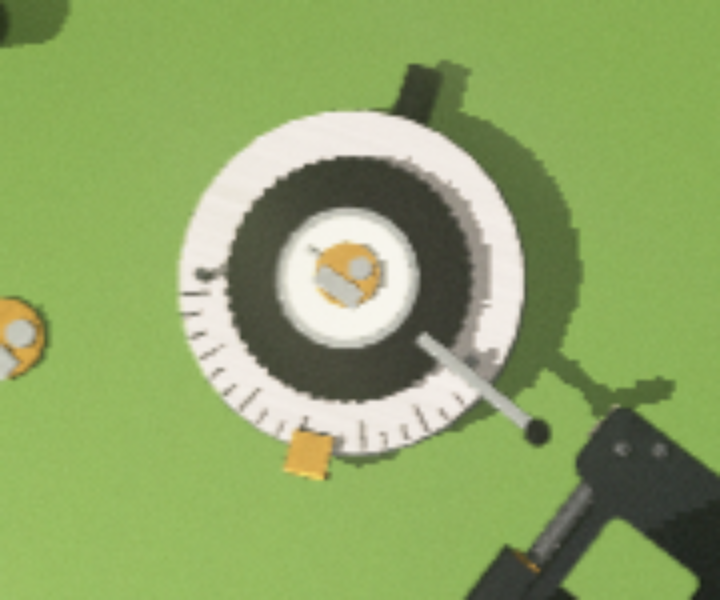

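View pics/wrist9.png

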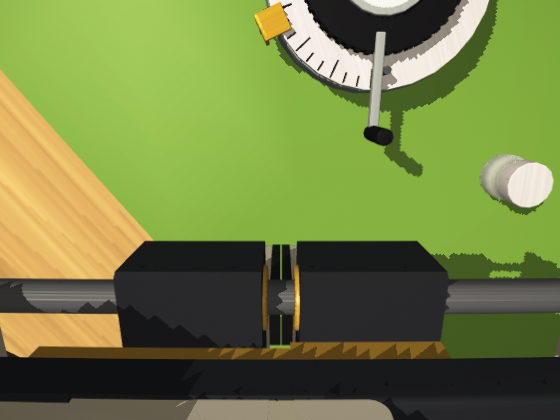

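The stand hasn't moved: the drum and glass fits agree with the earlier ones to 0.1 mm. The handle is at yaw 51.45° (r = 115.2 mm). The marker, now unobstructed, is at yaw −12.2° with its centroid at 85.5 mm, as expected. The fingers go over to the anticlockwise side next.

Emit:
{"op": "apply_moves", "data": {"moves": [[-1,0,0,0,0.0176],[-1,0.01,0.03,0,0],[-1,0.01,0.03,0,0],[-1,0.012,0.03,0,0],[-1,0.014,0.03,0,0],[-1,0,0,0,0],[-1,0,0,0,0]]}}

```text
t: 11.48
eef_pos: [0.5738, -0.0245, 0.1554]
ee_rot: [-3.14, 0.003, 0.897]
force: [-0.6, 0.7, 0.1]
width: 0.0005
```

```bash
python3 -c "
from st import *;show(51.45,.05)"
```

```text
t 11.48 pos [ 0.5738 -0.0245  0.1554] rot [-3.1401e+00  2.5000e-03  8.9680e-01] w 0.0005 F [-0.56  0.68  0.08] M [-0.06  0.    0.  ]
tool dx 0.0037 dy -0.0011 dz 0.0984 turn -0.0012 goal [ 0.5752 -0.0209]
```

Emit:
{"op": "apply_moves", "data": {"moves": [[-1,0.0037,-0.001,0.03,0],[-1,0,0,0.03,0],[-1,0,0,0.025,0],[-1,0,0,0.01,0],[-1,0,0,0,0],[-1,0,0,0,0],[-1,0,-0.01,0,0],[-1,0,-0.01,0,0],[-1,0,0,0,0],[-1,0,0,0,0]]}}

```text
t: 12.32
eef_pos: [0.5585, -0.0076, 0.0639]
ee_rot: [3.14, -0.002, 0.9]
force: [-0.4, -0.5, -0.1]
width: 0.0007
```

```bash
python3 - <<'E'
from st import *;show(51.45,.03)
from meas import *
from station import eyes
f=eyes.grab_frame('wrist');cv2.imwrite('pics/wrist10.png',cv2.cvtColor(f['color'],cv2.COLOR_RGB2BGR))
E
```

```text
t 12.32 pos [ 0.5585 -0.0076  0.0639] rot [ 3.1404e+00 -1.8000e-03  8.9970e-01] w 0.0007 F [-0.38 -0.53 -0.15] M [-0.1  -0.14 -0.03]
tool dx 0.0000 dy 0.0014 dz 0.0069 turn 0.0018 goal [ 0.5596 -0.0084]
```

View pics/wrist10.png

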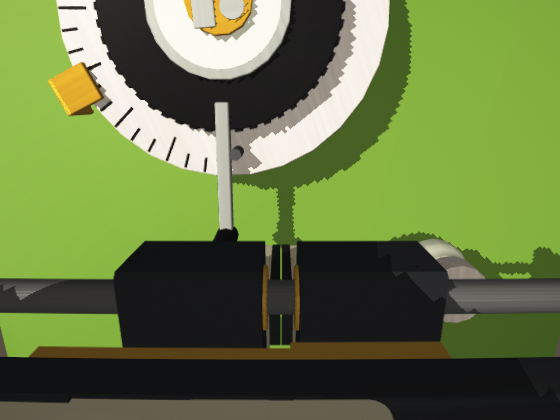

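Emit:
{"op": "apply_moves", "data": {"moves": [[-1,0,-0.003,0.006,0],[-1,0,-0.004,0,0],[-1,-0.0008,-0.0046,0,0.04],[-1,-0.0008,-0.0046,0,0.04],[-1,-0.0008,-0.0046,0,0.04],[-1,-0.0008,-0.0046,0,0.04],[-1,-0.0008,-0.0046,0,0.04],[-1,-0.0008,-0.0046,0,0.04],[-1,-0.0008,-0.0046,0,0.04],[-1,-0.0008,-0.0046,0,0.04],[-1,-0.0008,-0.0046,0,0.04],[-1,-0.0008,-0.0046,0,0.04]]}}

```text
t: 13.37
eef_pos: [0.5165, 0.025, 0.0561]
ee_rot: [3.141, 0.001, 0.496]
force: [1.2, -2.8, -1.9]
width: -0.0001
```

```bash
python3 - <<'E'
from st import *;show(28.5,.021)
from meas import *
from station import eyes
f=eyes.grab_frame('wrist');cv2.imwrite('pics/wrist11.png',cv2.cvtColor(f['color'],cv2.COLOR_RGB2BGR))
E
```

```text
t 13.37 pos [0.5165 0.025  0.0561] rot [3.1413e+00 7.0000e-04 4.9630e-01] w -0.0001 F [ 1.16 -2.84 -1.92] M [-0.89 -0.67 -0.02]
tool dx 0.0012 dy -0.0015 dz -0.0009 turn -0.0011 goal [0.5168 0.0269]
```

View pics/wrist11.png

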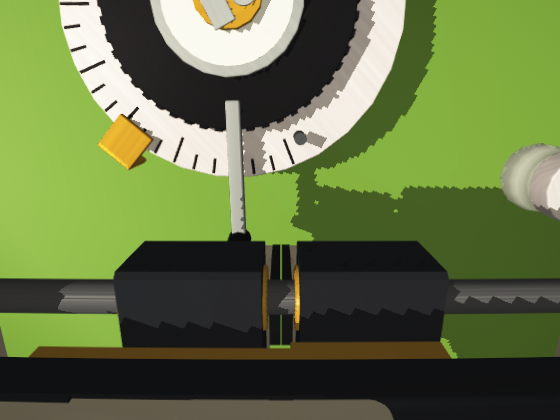

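Emit:
{"op": "apply_moves", "data": {"moves": [[-1,0.0004,-0.0046,-0.001,0.04],[-1,-0.0007,-0.0046,0,0.04],[-1,-0.0007,-0.0046,0,0.04],[-1,-0.0007,-0.0046,0,0.04],[-1,-0.0007,-0.0046,0,0.04],[-1,-0.0007,-0.0046,0,0.04],[-1,-0.0007,-0.0046,0,0.04],[-1,-0.0007,-0.0046,0,0.04],[-1,-0.0007,-0.0046,0,0.04],[-1,-0.0007,-0.0046,0,0.04],[-1,-0.0007,-0.0046,0,0.04],[-1,-0.0007,-0.0046,0,0.04]]}}

```text
t: 14.42
eef_pos: [0.4931, 0.075, 0.0568]
ee_rot: [3.14, 0.003, 0.017]
force: [-1.3, -3.2, 0.8]
width: 0.0003
```

Emit:
{"op": "apply_moves", "data": {"moves": [[-1,-0.0003,-0.0023,0,0.02],[-1,-0.0003,-0.0023,0,0.02],[-1,0,0,0,0],[-1,0,0,0,0]]}}

```text
t: 14.75
eef_pos: [0.4939, 0.0804, 0.0573]
ee_rot: [3.141, 0.001, -0.02]
force: [-0.6, -1.8, -0.9]
width: 0.0005
```

```bash
python3 - <<'E'
from st import *;show(-12.2,.021)
from meas import *
from station import eyes
f=eyes.grab_frame('wrist');cv2.imwrite('pics/wrist12.png',cv2.cvtColor(f['color'],cv2.COLOR_RGB2BGR));pickle.dump(f,open('pics/wrist12.pkl','wb'))
E
```

```text
t 14.75 pos [0.4939 0.0804 0.0573] rot [ 3.1413e+00  5.0000e-04 -2.0400e-02] w 0.0005 F [-0.59 -1.82 -0.9 ] M [-0.81  0.58  0.01]
tool dx -0.0034 dy -0.0235 dz 0.0003 turn 0.1926 goal [0.491 0.104]
```

View pics/wrist12.png

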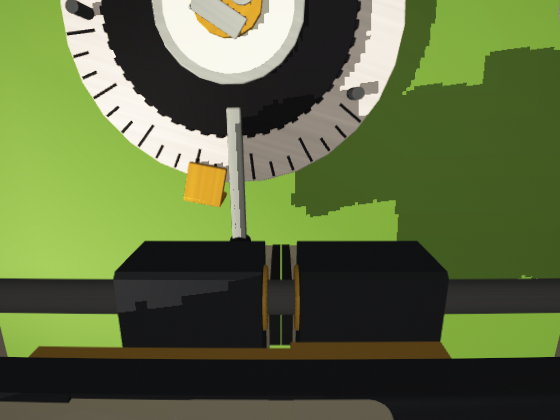

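```bash
cat > wm.py <<'E'
from meas import *
def yaw(a,p):d=np.asarray(a)[:2]-np.asarray(p)[:2];return np.degrees(np.arctan2(d[1],d[0])),np.hypot(*d)
def wmeas(f):
    P,u,v=depthpts(f,np.ones(f['z_map'].shape,bool))
    col=f['color'][v,u].astype(float);hsv=cv2.cvtColor(f['color'],cv2.COLOR_RGB2HSV)[v,u].astype(int)
    ax0=np.array([.6078,.1002]);rr=np.hypot(*(P[:,:2]-ax0).T)
    M=(rr>.07)&(rr<.102)&(hsv[:,0]>8)&(hsv[:,0]<26)&(hsv[:,1]>120)&(np.abs(P[:,2]-.0445)<.006)
    L=(rr>.062)&(rr<.106)&(np.abs(P[:,2]-.0535)<.004)&(hsv[:,1]<70)
    m=at_z(f,np.c_[u,v][M],.0445);l=at_z(f,np.c_[u,v][L],.054)
    c=l[:,:2].mean(0);w,V=np.linalg.eigh(np.cov((l[:,:2]-c).T));dr=V[:,1]
    if dr[0]<0: dr=-dr
    # perpendicular dist of line from axis
    e=ax0-c;print('lever n',L.sum(),'dir yaw %.2f'%np.degrees(np.arctan2(dr[1],dr[0])),'width3sig %.4f'%(np.sqrt(w[0]*12)),'axis off line %.4f'%(dr[0]*e[1]-dr[1]*e[0]),'yaw by centroid %.2f r %.4f'%yaw(ax0,c))
    print('marker n',M.sum(),m.mean(0).round(4),'yaw %.2f r %.4f'%yaw(ax0,m.mean(0)))
    if M.sum()>10:
        r=cv2.minAreaRect((m[:,:2]*1000).astype(np.float32));print('rect',r,'yaw %.2f r %.4f'%yaw(ax0,np.array(r[0])/1000))
    # axis check: glass edge
    br=cv2.GaussianBlur(f['color'].mean(2).astype(np.float32),(0,0),.8);pts=[]
    H,W=br.shape
    for a in np.linspace(np.pi*.5,np.pi*1.5,90):
        rs=np.arange(.028,.042,.0002);p=np.c_[ax0[0]+rs*np.cos(a),ax0[1]+rs*np.sin(a),np.full(len(rs),.056)]
        uv=proj(f,p).astype(np.float32)
        if uv.min()<1 or uv[:,0].max()>W-2: continue
        s=cv2.remap(br,uv[:,:1],uv[:,1:],cv2.INTER_LINEAR)[:,0];d=-np.gradient(s);i=d.argmax()
        if d[i]>1: pts.append(p[i,:2])
    pts=np.array(pts)
    if len(pts)>20:
        r=least_squares(lambda q:np.hypot(pts[:,0]-q[0],pts[:,1]-q[1])-.034,[*ax0],loss='soft_l1',f_scale=.0005).x
        print('wrist axis',r.round(4),'-> lever yaw %.2f'%yaw(r,c)[0],'marker yaw %.2f'%(yaw(r,m.mean(0))[0]if M.sum() else 0))
    return c,m
if __name__=='__main__':
    import sys
    wmeas(pickle.load(open(sys.argv[1],'rb')))
E
for i in 9 12; do python3 wm.py pics/wrist$i.pkl; done; python3 wm.py pics/top9.pkl
```

```text
lever n 704 dir yaw 48.82 width3sig 0.0095 axis off line 0.0024 yaw by centroid 50.48 r 0.0823
marker n 852 [0.5234 0.1189 0.0445] yaw -12.48 r 0.0865
rect ((523.192626953125, 119.06639099121094), (19.90245246887207, 21.3355655670166), 77.55635070800781) yaw -12.57 r 0.0867
wrist axis [0.6069 0.101 ] -> lever yaw 51.33 marker yaw -12.08
lever n 1620 dir yaw 43.77 width3sig 0.0781 axis off line -0.0499 yaw by centroid -4.32 r 0.0671
marker n 1491 [0.5242 0.1189 0.0445] yaw -12.59 r 0.0857
rect ((524.1475830078125, 118.87891387939453), (19.978029251098633, 21.239892959594727), 77.10559844970703) yaw -12.59 r 0.0857
wrist axis [0.6074 0.1007] -> lever yaw -3.93 marker yaw -12.32
lever n 101 dir yaw 67.05 width3sig 0.0162 axis off line -0.0219 yaw by centroid 48.79 r 0.0700
marker n 109 [0.5242 0.1185 0.0445] yaw -12.37 r 0.0855
rect ((524.366455078125, 118.42498779296875), (19.388288497924805, 20.107383728027344), 76.7234115600586) yaw -12.32 r 0.0854
wrist axis [0.6086 0.1002] -> lever yaw 48.29 marker yaw -12.28
```

```bash
cat > lv.py <<'E'
from wm import *
def lever(f,psi0,ax=(.6074,.1007)):
    """bar centre at several radii via edges across the bar at z=.054"""
    ax=np.array(ax);g=cv2.GaussianBlur(f['color'].mean(2).astype(np.float32),(0,0),.6);b=[]
    zc=[]
    P,u,v=depthpts(f,np.ones(f['z_map'].shape,bool))
    rr=np.hypot(*(P[:,:2]-ax).T);ya=np.degrees(np.arctan2(*(ax-P[:,:2]).T[::-1]))
    L=(rr>.062)&(rr<.104)&(np.abs(ya-psi0)<9)&(P[:,2]>.0495)&(P[:,2]<.058)
    q=at_z(f,np.c_[u,v][L],.054)[:,:2]
    for r0 in np.arange(.064,.104,.006):
        R=np.hypot(*(q-ax).T);k=np.abs(R-r0)<.003
        if k.sum()>4:
            yy=np.degrees(np.arctan2(*(ax-q[k]).T[::-1]));b.append((r0,k.sum(),(yy.min()+yy.max())/2,yy.mean(),np.radians(np.ptp(yy))*r0))
    b=np.array(b);print(b.round(4));print('median yaw mean %.2f mid %.2f'%(np.median(b[:,3]),np.median(b[:,2])))
if __name__=='__main__':
    import sys
    a=sys.argv;lever(pickle.load(open(a[1],'rb')),float(a[2]),(float(a[3]),float(a[4])))
E
python3 lv.py pics/wrist12.pkl -2 .6074 .1007; python3 lv.py pics/wrist9.pkl 51 .6069 .101
```

```text
[[ 6.400e-02  1.540e+02 -1.221e-01 -1.816e-01  7.000e-03]
 [ 7.000e-02  1.740e+02 -2.753e-01 -2.549e-01  7.300e-03]
 [ 7.600e-02  1.800e+02 -1.861e-01 -2.703e-01  7.200e-03]
 [ 8.200e-02  1.700e+02 -3.286e-01 -2.686e-01  7.300e-03]
 [ 8.800e-02  1.750e+02 -2.623e-01 -3.308e-01  7.200e-03]
 [ 9.400e-02  1.530e+02 -2.807e-01 -3.338e-01  6.800e-03]
 [ 1.000e-01  1.660e+02 -2.792e-01 -3.314e-01  7.400e-03]]
median yaw mean -0.27 mid -0.28
[[6.40000e-02 8.00000e+01 5.04694e+01 5.05951e+01 7.80000e-03]
 [7.00000e-02 1.44000e+02 5.31543e+01 5.30654e+01 1.27000e-02]
 [7.60000e-02 9.50000e+01 5.20220e+01 5.10142e+01 1.05000e-02]
 [8.20000e-02 9.10000e+01 5.10334e+01 5.11676e+01 7.30000e-03]
 [8.80000e-02 8.60000e+01 5.10553e+01 5.09814e+01 7.90000e-03]
 [9.40000e-02 9.30000e+01 5.10576e+01 5.11028e+01 7.70000e-03]
 [1.00000e-01 8.80000e+01 5.09827e+01 5.10034e+01 7.80000e-03]]
median yaw mean 51.01 mid 51.06
```

This lever measurement is clean: bar width 7.2 mm, yaw −0.28°. The marker, measured with the same axis, is at −12.32°, so 0.210 rad remain. I'll push 0.17 of it and re-measure.

Emit:
{"op": "apply_moves", "data": {"moves": [[-1,-0.0005,-0.0035,0,0.03],[-1,-0.0005,-0.0035,0,0.03],[-1,-0.0005,-0.0035,0,0.03],[-1,-0.0005,-0.0035,0,0.03],[-1,-0.0005,-0.0035,0,0.03],[-1,-0.0003,-0.0023,0,0.02],[-1,0,0,0,0],[-1,0,0,0,0]]}}

```text
t: 15.47
eef_pos: [0.4934, 0.1007, 0.0575]
ee_rot: [-3.141, -0.0, -0.19]
force: [-1.2, -1.5, -0.2]
width: 0.0003
```

```bash
cat > g.py <<'E'
import sys
from st import *;show(-12.3,.021)
from lv import *
from station import eyes
n=sys.argv[1]
f=eyes.grab_frame('wrist');cv2.imwrite(f'pics/wrist{n}.png',cv2.cvtColor(f['color'],cv2.COLOR_RGB2BGR));pickle.dump(f,open(f'pics/wrist{n}.pkl','wb'))
wmeas(f)
lever(f,float(sys.argv[2]))
E
python3 g.py 13 -10
```

```text
t 15.47 pos [0.4934 0.1007 0.0575] rot [-3.1413e+00 -3.0000e-04 -1.9020e-01] w 0.0003 F [-1.18 -1.47 -0.19] M [-0.54  0.56  0.05]
tool dx -0.0031 dy -0.0030 dz 0.0005 turn 0.0245 goal [0.491  0.1042]
lever n 1599 dir yaw 43.33 width3sig 0.0905 axis off line -0.0564 yaw by centroid -13.59 r 0.0673
marker n 886 [0.5245 0.1204 0.0445] yaw -13.63 r 0.0858
rect ((524.1856079101562, 118.9957504272461), (20.08062171936035, 21.06181526184082), 78.00316619873047) yaw -12.67 r 0.0857
wrist axis [0.6079 0.1008] -> lever yaw -13.04 marker yaw -13.20
[[ 6.40000e-02  1.63000e+02 -1.02412e+01 -1.03726e+01  7.00000e-03]
 [ 7.00000e-02  1.79000e+02 -1.04034e+01 -1.03940e+01  7.20000e-03]
 [ 7.60000e-02  1.76000e+02 -1.02605e+01 -1.03511e+01  7.10000e-03]
 [ 8.20000e-02  1.68000e+02 -1.04252e+01 -1.04516e+01  7.20000e-03]
 [ 8.80000e-02  1.62000e+02 -1.02972e+01 -1.04396e+01  7.10000e-03]
 [ 9.40000e-02  1.57000e+02 -1.04037e+01 -1.05021e+01  7.30000e-03]
 [ 1.00000e-01  1.66000e+02 -1.03961e+01 -1.04494e+01  6.90000e-03]]
median yaw mean -10.44 mid -10.40
```

View pics/wrist13.png

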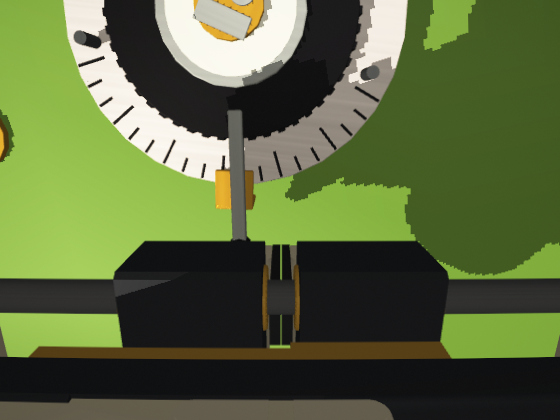

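Emit:
{"op": "apply_moves", "data": {"moves": [[-1,-0.0002,-0.0012,0,0.01],[-1,-0.0002,-0.0012,0,0.01],[-1,0,0,0,0],[-1,0,0,0,0],[-1,0,0,0,0]]}}

```text
t: 15.93
eef_pos: [0.4934, 0.103, 0.0575]
ee_rot: [-3.141, -0.0, -0.211]
force: [-1.3, -1.1, -0.6]
width: 0.0005
```

```bash
python3 g.py 14 -12
```

```text
t 15.93 pos [0.4934 0.103  0.0575] rot [-3.1414e+00 -2.0000e-04 -2.1120e-01] w 0.0005 F [-1.25 -1.08 -0.56] M [-0.67  0.33 -0.02]
tool dx -0.0026 dy -0.0006 dz 0.0005 turn 0.0035 goal [0.491  0.1042]
lever n 1588 dir yaw 44.22 width3sig 0.0923 axis off line -0.0577 yaw by centroid -14.29 r 0.0677
marker n 878 [0.5243 0.1191 0.0445] yaw -12.74 r 0.0856
rect ((524.3402099609375, 118.9779052734375), (19.8720645904541, 20.99529266357422), 77.81147003173828) yaw -12.68 r 0.0855
wrist axis [0.608  0.1008] -> lever yaw -13.77 marker yaw -12.33
[[ 6.40000e-02  1.63000e+02 -1.14144e+01 -1.15469e+01  7.00000e-03]
 [ 7.00000e-02  1.78000e+02 -1.15798e+01 -1.15539e+01  7.20000e-03]
 [ 7.60000e-02  1.74000e+02 -1.14383e+01 -1.15976e+01  7.10000e-03]
 [ 8.20000e-02  1.65000e+02 -1.16048e+01 -1.16411e+01  7.20000e-03]
 [ 8.80000e-02  1.65000e+02 -1.15541e+01 -1.16136e+01  6.90000e-03]
 [ 9.40000e-02  1.60000e+02 -1.15853e+01 -1.16078e+01  7.30000e-03]
 [ 1.00000e-01  1.65000e+02 -1.15798e+01 -1.16411e+01  6.90000e-03]]
median yaw mean -11.61 mid -11.58
```

Emit:
{"op": "apply_moves", "data": {"moves": [[-1,-0.0001,-0.0007,0,0.006],[-1,-0.0001,-0.0008,0,0.007],[-1,0,0,0,0],[-1,0,0,0,0],[-1,0,0,0,0]]}}

```text
t: 16.4
eef_pos: [0.4934, 0.1045, 0.0575]
ee_rot: [-3.142, -0.0, -0.224]
force: [-1.5, -1.3, -0.2]
width: 0.0004
```

```bash
python3 g.py 15 -12; python3 -c "
import cv2;i=cv2.imread('pics/wrist15.png');cv2.imwrite('pics/wrist15c.png',cv2.resize(i[80:250,130:350],None,fx=3.4,fy=3.4,interpolation=cv2.INTER_CUBIC))"
```

```text
t 16.4 pos [0.4934 0.1045 0.0575] rot [-3.1415e+00 -1.0000e-04 -2.2430e-01] w 0.0004 F [-1.51 -1.33 -0.17] M [-0.67  0.33 -0.02]
tool dx -0.0023 dy 0.0009 dz 0.0005 turn -0.0096 goal [0.491  0.1042]
lever n 1574 dir yaw 45.16 width3sig 0.0930 axis off line -0.0587 yaw by centroid -14.66 r 0.0679
marker n 882 [0.5241 0.1185 0.0445] yaw -12.30 r 0.0857
rect ((524.3612060546875, 119.02229309082031), (19.857311248779297, 20.98296356201172), 77.17459869384766) yaw -12.71 r 0.0855
wrist axis [0.6075 0.1008] -> lever yaw -14.26 marker yaw -11.97
[[ 6.40000e-02  1.63000e+02 -1.21484e+01 -1.22815e+01  7.00000e-03]
 [ 7.00000e-02  1.78000e+02 -1.23432e+01 -1.23229e+01  7.10000e-03]
 [ 7.60000e-02  1.76000e+02 -1.21757e+01 -1.22940e+01  7.10000e-03]
 [ 8.20000e-02  1.66000e+02 -1.23430e+01 -1.23644e+01  7.20000e-03]
 [ 8.80000e-02  1.65000e+02 -1.22815e+01 -1.23526e+01  6.90000e-03]
 [ 9.40000e-02  1.57000e+02 -1.23253e+01 -1.23802e+01  7.30000e-03]
 [ 1.00000e-01  1.67000e+02 -1.23206e+01 -1.23799e+01  6.90000e-03]]
median yaw mean -12.35 mid -12.32
```

View pics/wrist15c.png

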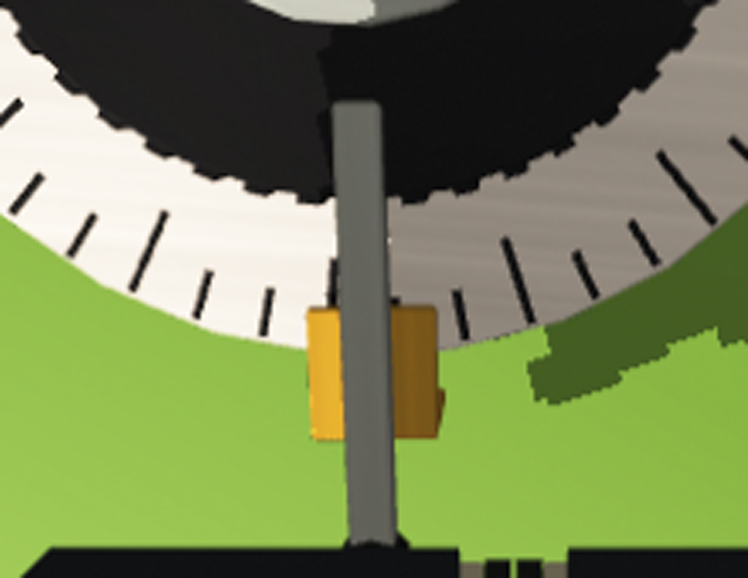

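The computed misalignment is under 0.1°; the uneven tab edges come from parallax. I'll retreat in +y, lift, move well aside and check with the top camera.

Emit:
{"op": "apply_moves", "data": {"moves": [[-1,0,0.01,0,0],[-1,0,0.02,0,0],[-1,0,0.02,0,0],[-1,0,0,-0.03,0],[-1,0,0,-0.04,0],[-1,0,0,-0.04,0],[-1,0,0.04,-0.02,0],[-1,0,0.04,0,0],[-1,0,0.04,0,0],[-1,0,0.04,0,0],[-1,0,0,0,0],[-1,0,0,0,0]]}}

```text
t: 17.45
eef_pos: [0.4468, -0.0996, 0.1865]
ee_rot: [-3.141, -0.001, -0.228]
force: [-0.0, 1.0, 0.6]
width: 0.0003
```

```bash
python3 - <<'E'
from st import *;show(-12.3,.021)
from lv import *
from station import eyes
f=eyes.grab_frame('top');pickle.dump(f,open('pics/top16.pkl','wb'))
cv2.imwrite('pics/top16.png',cv2.cvtColor(cv2.resize(f['color'][100:300,100:370],None,fx=2.9,fy=2.9,interpolation=cv2.INTER_CUBIC),cv2.COLOR_RGB2BGR))
o=measure(f)
for k in('drum','glass','handle','mk','nM'):print(k,o[k])
ax=(o['drum'][:2]+o['glass'][:2])/2
print('handle',yaw(ax,o['handle']))
m=o['Mpts'];r=cv2.minAreaRect((m[:,:2]*1000).astype(np.float32));print(r,yaw(ax,np.array(r[0])/1000))
lever(f,-12.3,ax)
g=eyes.grab_frame('scene');pickle.dump(g,open('pics/scene16.pkl','wb'))
cv2.imwrite('pics/scene16.png',cv2.cvtColor(cv2.resize(g['color'][150:270,250:410],None,fx=4.5,fy=4.5,interpolation=cv2.INTER_CUBIC),cv2.COLOR_RGB2BGR))
E
```

```text
t 17.45 pos [ 0.4468 -0.0996  0.1865] rot [-3.1408e+00 -1.5000e-03 -2.2850e-01] w 0.0003 F [-0.04  1.03  0.62] M [ 0.   -0.04  0.  ]
tool dx -0.0031 dy -0.2085 dz 0.1295 turn -0.0138 goal [0.491  0.1042]
drum [0.60771116 0.10020615 0.08318333]
glass [0.60785784 0.10022597 0.03348285]
handle [0.49602915 0.1247311  0.08682909]
mk [0.52385989 0.11761319 0.04460017]
nM 51
handle (np.float64(-12.37262848663928), np.float64(0.11441260830855061))
((524.734619140625, 118.7765121459961), (19.648530960083008, 19.005695343017578), 78.18709564208984) (np.float64(-12.597770338052744), np.float64(0.08509860934926193))
[[ 6.40000e-02  1.00000e+01 -1.18937e+01 -1.19726e+01  6.90000e-03]
 [ 7.00000e-02  1.30000e+01 -1.17977e+01 -1.17068e+01  6.70000e-03]
 [ 7.60000e-02  1.40000e+01 -1.22546e+01 -1.21930e+01  6.80000e-03]
 [ 8.20000e-02  1.30000e+01 -1.20627e+01 -1.21812e+01  7.50000e-03]
 [ 8.80000e-02  1.30000e+01 -1.21751e+01 -1.21651e+01  7.30000e-03]
 [ 9.40000e-02  1.30000e+01 -1.21623e+01 -1.21580e+01  6.80000e-03]
 [ 1.00000e-01  1.30000e+01 -1.22479e+01 -1.21716e+01  6.70000e-03]]
median yaw mean -12.17 mid -12.16
```

View pics/top16.png

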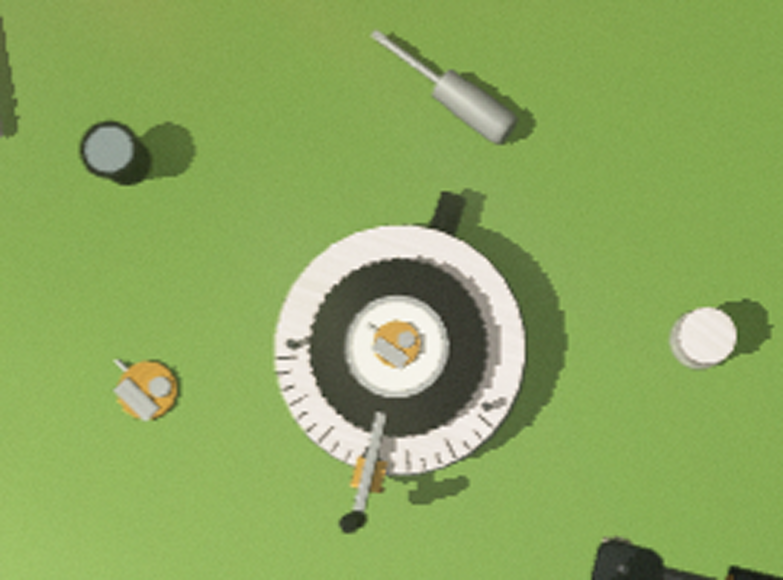

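View pics/scene16.png

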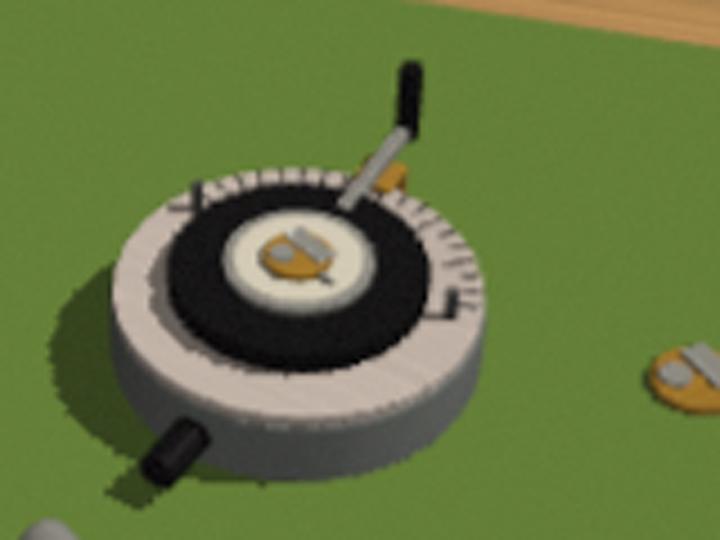

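The top camera puts the handle at −12.4° and the arm at −12.2°. It has the marker at −12.3° unobstructed, or −12.6° with the lever partly covering it. These agree within about 0.3° (0.5 mm). The stand and the other objects haven't moved, and the robot is clear, so I'm handing in.

```bash
python3 -c "
from station import job;print(job.job_done())"
```

```text
the job is handed in; nothing more can be done
None
```

The iris lever was pushed fully open to its end stop, then back clockwise onto the brass marker, and the job is handed in. The last move ended at about 17.5 s of the 61 s allowed.

- **Opening:** I pushed the handle anticlockwise with the outer face of the closed fingers. At the end stop the force rose to about 10.7 N, more than I had planned, while the fingers stopped moving.
- **Setting on the marker:** I pushed from the other side and crept the last 2° in small steps. The handle was never taken between the fingers.
- **Alignment:** By the wrist camera the arm was at −12.3° and the marker at −12.4°. With the robot away, the top camera gave −12.4° for the handle, −12.2° for the arm and −12.3° for the marker before the lever covered it. With the lever over the tab, the top camera's marker reading was −12.6°. All readings agree within about 0.5°, or 0.6 mm at the marker.
- **Nothing else disturbed:** The drum and glass centres matched the starting fit to about 0.1 mm. The marker's position was also unchanged, within about 0.5 mm. I checked the watch movement, loupe, jar and screwdriver by eye only, and they looked unmoved. The robot was touching nothing at hand-in.

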